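Clip a clock glass into the inspection stage and run it under the loupe

ROBOT

A 6-joint arm with a two-finger parallel gripper is mounted at the origin on the work surface. World frame = base frame: x ahead of the robot, y to its left, z up, the work surface at z = 0. Lengths are in mm, angles in rad, forces in N, time in s.
With the tool pointing down it reaches from about 275 to 750 mm from the base axis. Payload 10.2 kg.
Tool frame: the origin (TCP) lies at the centre of the arm's flange, where the gripper is bolted on; the fingertips stand 173 mm ahead of it and the grasp point (between the pads) lies 155 mm ahead of it; z points along the fingers, y is the line along which they close (so a half turn about z gives the same grasp; the last joint's range is limited). The gripper opens to 85 mm and grips with 20 to 120 N. Pads are 22 mm wide; open, the fingers measure 114 mm over their backs; the gripper's body (76 mm by 85 mm) begins 54 mm behind the grasp point. The pads swing forward as they close: fully open they stand 13 mm farther back than shut.
Start: joints at [0.905, 0.313, 1.498, -0, 1.331, -0.223], TCP at [224.961, 474.368, 404.694] pointing down, gripper open.
Joint ranges: [-2.94, 2.94], [-0.97, 2.17], [0.19, 2.56], [-1.23, 4.37], [0.02, 3.11], [-2.88, 2.88]. Speed limits (rad/s): [2.39, 2.39, 3.01, 3.14, 3.14, 3.14].

INTERFACE

Orientations are given as a unit quaternion [w, x, y, z].
In Python, from rig import ctrl, eyes gives the robot as it stands (ctrl), with the cameras (eyes).
- The arm moves only by the shell command python3 steer.py [OPENING] [FORCE], which reads ROWS from standard input. ROWS is a JSON list that holds a single list of rows (three levels of brackets), with 1 to 8 rows, each of 6 numbers: dx, dy, dz in mm, then a rotation vector rx, ry, rz in rad; each row is the pose to reach, as a shift and turn from the pose commanded when the command began, along the tool's axes at that moment; what a row does not reach only later rows make up. A row lasts 1/10 s, in which the tool goes at most 50 mm and 0.15 rad, less where a joint would pass 70% of its speed; a pose out of reach is approached as far as the arm can. OPENING is the opening from 0.0 (shut) to 1.0 (fully open), set as the command begins (- or left out keeps the last). The fingers move at their own pace and stop on an object; FORCE is the grip in N (left out, the last holds). Time passes only in rows, so rows that do not move let the fingers close. It prints the time, the measured TCP pose, the force, the opening and the grip force at its end. Input that does not fit is refused with a message, and nothing moves.
- ctrl.sense(): the state, without advancing time (a new reading comes with each control period).
- eyes.capture(name): name is "side" or "top"; returns the picture (384x512x3 uint8, red, green, blue); there is no depth.
- eyes.calibration(name): a dict with "fx", "fy", "cx", "cy" (pixels), "distortion" ([k1, k2, p1, p2, k3] as OpenCV has them; the pictures are not rectified), "position" and "attitude" of the camera in the world. Camera axes: x right, y down, z forward; pixel columns grow to the right and rows downward; lengths in mm; the calibration is good to about 2 mm. A picture is of the moment at which its call begins. calibration takes no time and is no camera call.
- ctrl.finish_job(): hands the job in; it is judged then, once.
The state is a dict: "time_s": time; "joints": joint angles; "dq": joint speeds; "tau": joint torques, N m; "eef_pos": TCP position; "ee_rot": TCP orientation; "force": force on the tool from outside, world axes, zero at the start; "wrist_torque": the same for the moment, N m; "grip_width": opening from 0.0 (shut) to 1.0 (fully open); "grip_force": force on a finger pad.
Only numpy, scipy, OpenCV 4.12 (cv2) and the standard library are available. Lean on these libraries where they do the work, as an engineer would, in place of code of your own. Each camera call takes 0.05 s, during which the arm holds its last target. There are 200 camera calls.

TASK

On the watchmaker's inspection stage, push the brass-rimmed clock glass along the deck and under the two sprung clips until it is fully home against the end stops and both clips have snapped down behind it. Then slide the carriage all the way to the back so that the clipped glass sits under the loupe. Be gentle with the glass, do not tip it up, and leave the other things on the bench where they are.

Things in the scene. Friction and masses are not known exactly. Their poses are not given: they have to be found in the camera images.
- glass: Clock glass in a flat brass rim, one rigid slab 110 mm (its x) by 100 mm (its y) by 8 mm thick, about 0.2 kg. Origin: centre of its underside. It starts loose, flat on the loading end (-y) of the carriage's deck, up to 20 mm off line and 0.25 rad askew. Too wide to grasp: push the middle of its -y edge towards +y with a pusher at most 60 mm wide.
- seat (a point): On the carriage's deck, where the glass's origin lies when home; moves with the carriage. z up (deck is 28 mm above the table), +y the way the glass is pushed in, +x the way the carriage slides (away from the robot). All positions here are in this frame. Deck: x -102 to 102, y -355 to 140 mm. The glass starts at y -250 to -215 mm; at home its axes match this frame's (or a half turn).
- mouth (a point): On the deck midway between the flared mouth ends of the guides, at seat x = 0, y = -155 mm. Two polished steel guides 7 mm high: inner faces 92 mm either side of the middle here, narrowing to 57 mm at y = -90 mm, then parallel to y = 52 mm. They centre and square a glass pushed against them.
- stop (a point): On the deck midway between the two end stops, at seat x = 0, y = 50 mm. The stops are 7 mm high and 22 mm wide, at x = -46 and 46 mm; the glass's leading edge rests on both at home.
- clip_near_nose (a point): Underside of the near clip's nose: seat x = -46, y = -56 mm, 2 mm above the deck. The clip is a dark spring-steel leaf 10 mm wide, hinged past the stops, running to -y above the glass. In front of the nose a lip climbs at 27 degrees to 18 mm up at y = -89. The glass lifts it; the nose (6 mm long) rides over and drops behind the glass, 3 mm clear of its -y edge at home.
- clip_far_nose (a point): Same for the clip farther from the robot: seat x = 46, y = -56 mm. Between the two clips 82 mm is free for the pusher, which must follow the glass's -y edge to y = -50 mm.
- clip_near (a joint): Lift of the near clip, rad: 0 down (snapped), about 0.05 while riding on the glass; sprung down with about 2 N at the nose. Pushing the glass under both clips takes roughly 5 to 10 N, up to about 20 N if it is pushed askew or binds in the guides (then ease off and push again).
- clip_far (a joint): Lift of the far clip, rad; as the near one.
- carriage (a joint): Travel of the carriage along the seat's +x, m: 0 at the start (towards the robot), 0.12 at its rear stop under the loupe. Friction about 10 N; it stays where it is left.
- knob (a point): Centre of the top of a black knob standing on the deck at seat x = 0, y = 120 mm: post 20 mm in diameter, 44 mm tall over the deck, the top 8 mm a head 24 mm wide. Push it towards +x, or pinch it from above, to move the carriage.
- loupe (a point): Centre of the underside of the fixed round loupe (clear lens, black ring, 86 mm across, 12 mm thick), 146 mm above the table, over the place the seat reaches at the end of the travel. Its stand is 145 mm beyond in +x.
- oil_bottle: Bystander: small clear oil bottle, 28 mm across, 65 mm tall, behind the stage. Origin: centre of its underside.
- screwdriver: Bystander: screwdriver 160 mm long lying beyond the loading end of the deck, along x. Origin: on the bench under its middle.
- brush: Bystander: brush 170 mm long lying past the knob's end of the deck, along x. Origin: on the bench under its middle.
- movement: Bystander: open brass clock movement, 64 mm across, 32 mm tall, behind the stage. Origin: centre of its underside.
- parts_jar: Bystander: glass jar with a metal lid, 56 mm across, 50 mm tall, behind the stage. Origin: centre of its underside.
- eyeglass: Bystander: black eyeglass, 38 mm across, 32 mm tall, past the knob's end. Origin: centre of its underside.
- case_back: Bystander: steel watch case, 42 mm across, 8 mm tall, past the loading end. Origin: centre of its underside.

How it is judged (in metres and radians):
On the way, in this order (a step that is already met when the one before it is completed fails the run):
1. both clips ride up on the glass (value of joint each of clip_far, clip_near above 0.03 rad and y of glass in the frame of seat below -0.004 m and z of glass in the frame of seat between -0.006 and 0.006 m), for 0.05 s.
2. the glass is home against the end stops and both clips have snapped down behind it (x of glass in the frame of seat between -0.004 and 0.004 m and y of glass in the frame of seat between -0.003 and 0.003 m and z of glass in the frame of seat between -0.003 and 0.003 m and value of joint each of clip_far, clip_near below 0.02 rad), for 0.2 s.
3. the carriage is at its rear stop under the loupe (value of joint carriage above 0.115 m), for 0.2 s.
At the end, for the whole second after the job is handed in: The glass lies flat and at rest in its seat on the carriage (within 4 mm across, 3 mm along and 3 mm in height), both clips are down behind it (under 0.02 rad), and the carriage is within 5 mm of its rear stop (all of step 2 and value of joint carriage above 0.115 m and linear speed of glass below 0.02 m/s); the robot touches nothing.
It fails at once if the glass is pressed with more than 40 N (contact force between the fingers and glass above 40 N).
It fails at once if the glass is tipped by more than 0.3 rad (angle between glass's own z axis and vertical above 0.3 rad).
It fails at once if one of the loose things on the bench is shoved more than 30 mm (distance of any of oil_bottle, screwdriver, brush, movement, parts_jar, eyeglass, case_back from where it was at the start of the episode above 0.03 m).
It also fails if it takes over 69 s, if anything falls off the work surface, if the arm or the gripper's body presses on something with over 40 N, if the wrist force passes 120 N, or if a joint passes its speed limit or range.

## Working session

There is one attempt and no reset: what is moved stays moved. The work goes in short steps, Python scripts to look and compute and a shell command to move; the robot and the scene stay as the last step left them, time stands still between calls to the robot, and variables do not carry over. Pictures are saved under pics/ and viewed, at most 10 in all, crops included, and the job is handed in when it is done.

```bash
ls; mkdir -p pics
python3 - <<'E'
from rig import ctrl, eyes
import cv2
s=ctrl.sense(); print(s['time_s'],s['eef_pos'],s['ee_rot'],s['force'])
for n in('top','side'):
    cv2.imwrite(f'pics/{n}0.png',eyes.capture(n)[:,:,::-1]); print(eyes.calibration(n))
E
```

```text
pics
rig.py
steer.py
0.0 [224.92922531 474.33595494 404.12904166] [-2.83982192e-04  2.19590289e-01  9.75591954e-01 -6.03630388e-04] [-0.13301565 -0.36757287 -0.45733088]
{'fx': 388.8469178487828, 'fy': 388.8469178487828, 'cx': 249.6738214081675, 'cy': 180.91656524778912, 'distortion': array([-0.12691761,  0.        ,  0.        ,  0.        ,  0.        ]), 'position': array([ 334.44315937,    7.52215995, 1262.88930242]), 'attitude': array([-0.0792546 ,  0.7085142 , -0.69724296,  0.07469002])}
{'fx': 394.6955103295058, 'fy': 394.6955103295058, 'cx': 258.6102279115293, 'cy': 191.25581196238042, 'distortion': array([0.0053601, 0.       , 0.       , 0.       , 0.       ]), 'position': array([ 326.74905438, -827.03397555,  756.98388493]), 'attitude': array([-0.45006433,  0.88178534, -0.12271346,  0.06955667])}
```

```bash
python3 -c "
import cv2,numpy as np
a=[cv2.imread(f'pics/{n}0.png') for n in('top','side')]
cv2.imwrite('pics/t0.png',cv2.resize(a[0],(800,600),interpolation=2));cv2.imwrite('pics/s0.png',cv2.resize(a[1],(800,600),interpolation=2))"
```

```text
(no output)
```

View pics/t0.png

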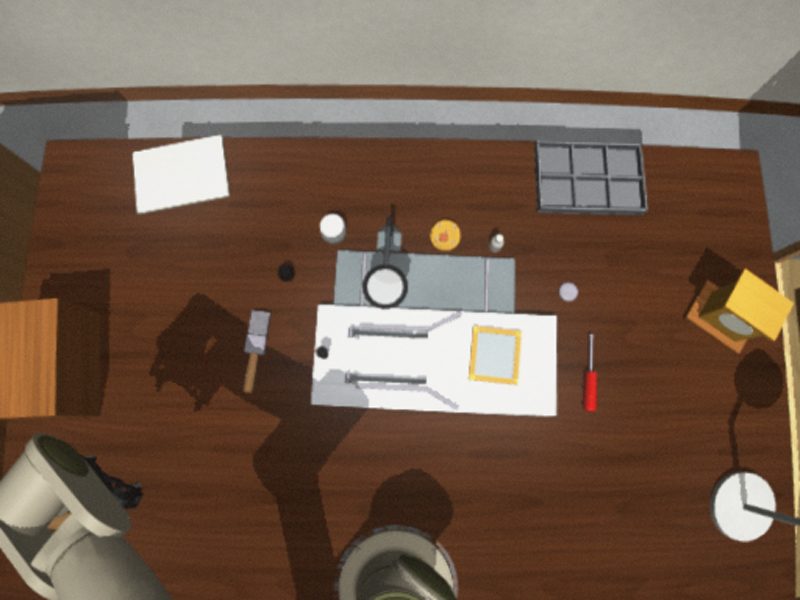

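View pics/s0.png

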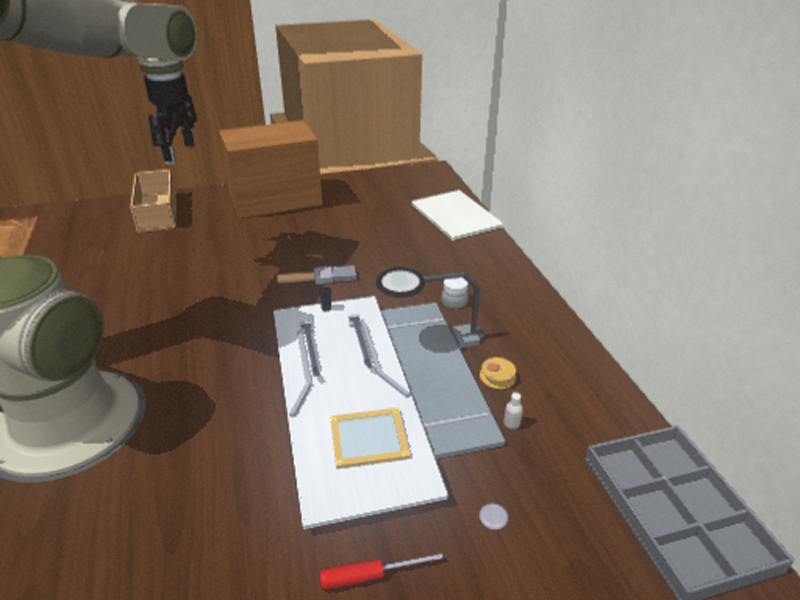

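The top view shows the deck with corners at about (317,305), (556,316), (556,415) and (312,404) in 800-px scale. The glass is near (495,355) and the knob near (321,352). The side view shows the same things, with the loupe over the rear of the stage. Next I'll enlarge both.

```bash
cat > h.py <<'E'
import numpy as np, cv2
from rig import ctrl, eyes
from scipy.spatial.transform import Rotation as R
def cam(n):
    c=eyes.calibration(n); K=np.array([[c['fx'],0,c['cx']],[0,c['fy'],c['cy']],[0,0,1.]])
    return K,np.array(c['distortion']),np.array(c['position']),R.from_quat(np.roll(c['attitude'],-1)).as_matrix()
def ray(n,p):
    K,d,t,A=cam(n); u=cv2.undistortPoints(np.array(p,float).reshape(-1,1,2),K,d).reshape(-1,2)
    return t,np.c_[u,np.ones(len(u))]@A.T
def onz(n,p,z):
    t,v=ray(n,p); return t+v*((z-t[2])/v[:,2])[:,None]
def tri(pt,ps):
    out=[]
    (a,U),(b,V)=ray('top',pt),ray('side',ps)
    for u,v in zip(U,V):
        s=np.linalg.lstsq(np.c_[u,-v],b-a,rcond=None)[0]; P,Q=a+s[0]*u,b+s[1]*v
        out.append(np.r_[(P+Q)/2,np.linalg.norm(P-Q)])
    return np.array(out)
def proj(n,P):
    K,d,t,A=cam(n); P=(np.array(P,float).reshape(-1,3)-t)@A
    return cv2.projectPoints(P,np.zeros(3),np.zeros(3),K,d)[0].reshape(-1,2)
E
python3 - <<'E'
import cv2
a=cv2.imread('pics/top0.png')[190:270,190:365]; cv2.imwrite('pics/tc.png',cv2.resize(a,None,fx=4.5,fy=4.5,interpolation=2))
a=cv2.imread('pics/side0.png')[185:340,165:300]; cv2.imwrite('pics/sc.png',cv2.resize(a,None,fx=3.8,fy=3.8,interpolation=2))
E
```

```text
(no output)
```

View pics/tc.png

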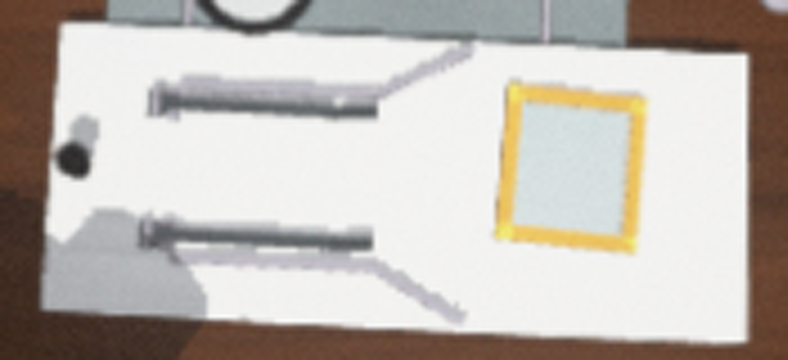

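View pics/sc.png

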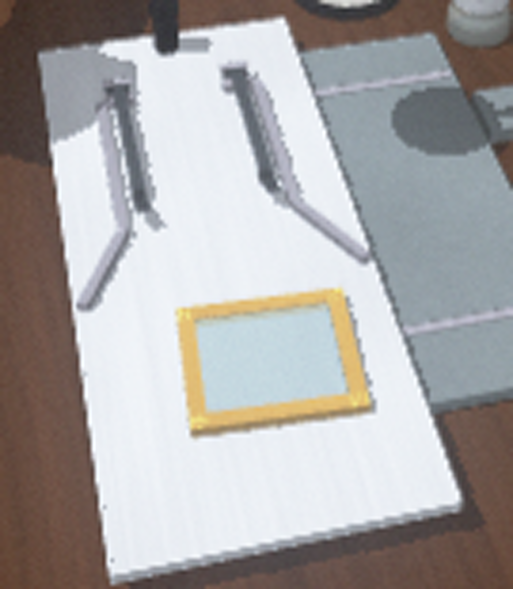

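The crops show clear corners. In the top crop the deck is (60,23), (749,53), (748,342), (41,310) and the glass is (511,82), (646,98), (634,251), (497,238). The knob is at (72,157). The side crop shows the matching points.

Run:
```python
from h import *
from scipy.optimize import least_squares
np.set_printoptions(suppress=True,precision=1)
T=lambda p:(np.array(p,float)+.5)/4.5-.5+[190,190]
S=lambda p:(np.array(p,float)+.5)/3.8-.5+[165,185]
dt=T([(60,23),(749,53),(748,342),(41,310)]);ds=S([(288,18),(461,503),(110,573),(40,52)])
gt=T([(511,82),(646,98),(634,251),(497,238)]);gs=S([(343,289),(371,402),(193,430),(178,309)])
print(tri(dt,ds));print(tri(gt,gs))
def fit(pt,ps,x0,L,z):
    f=lambda q:np.r_[*(((proj(n,np.c_[L@np.array([[np.cos(q[2]),np.sin(q[2])],[-np.sin(q[2]),np.cos(q[2])]])+q[:2],np.full(len(L),q[3])]) )-p).ravel() for n,p in(('top',pt),('side',ps)))]
    r=least_squares(f,x0); return r.x,r.fun
Ld=np.array([[102,140],[102,-355],[-102,-355],[-102,140.]])
Lg=np.array([[55,50],[55,-50],[-55,-50],[-55,50.]])
a,fa=fit(dt,ds,[430,100,0,28],Ld,28);b,fb=fit(gt,gs,[430,-120,0,36],Lg,36)
np.set_printoptions(precision=3)
print(a,fa.round(1));print(b,fb.round(1))
th=a[2];M=np.array([[np.cos(th),-np.sin(th)],[np.sin(th),np.cos(th)]])
print('glass in seat',M.T@(b[:2]-a[:2]),b[2]-th)
for n,y in(('mouth',-155),('knob',120)):print(n,a[:2]+M@[0,y])
print('knob img',onz('top',T([(72,157)]),72))
s=ctrl.sense();A=R.from_quat(np.roll(s['ee_rot'],-1));print(A.as_matrix())
```

```text
[[ 562.7  168.4   25.7    4.5]
 [ 544.4 -327.9   28.8    1.9]
 [ 341.3 -320.    30.7    2. ]
 [ 358.1  173.7   26.8    3.7]]
[[ 521.3 -154.3   36.8    0.8]
 [ 511.4 -250.4   37.5    1.7]
 [ 403.6 -239.9   34.9    1.5]
 [ 412.3 -143.4   37.4    2.8]]
[455.454  31.117  -0.035  27.986] [ 0.3 -0.7 -0.3  0.2 -0.2 -0.2 -0.3 -0.7 -0.8 -0.3  0.6 -0.2 -0.5  0.9
 -0.6 -0.4]
[ 462.472 -196.792   -0.095   36.491] [-0.6 -0.3  0.4 -0.5  0.6 -0.1 -0.5 -0.5 -0.1 -0.5  0.3  0.8 -0.5  0.2
 -0.6 -0.1]
glass in seat [  15.012 -227.522] -0.06010222495566792
mouth [ 450.015 -123.788]
knob [459.665 151.043]
knob img [[459.126 150.556  72.   ]]
[[-0.904  0.428 -0.001]
 [ 0.428  0.904 -0.001]
 [ 0.    -0.001 -1.   ]]
```

```bash
cat > go.py <<'E'
# print shift in tool axes needed to bring the TCP to seat-frame (x,y) and world z
import sys
from h import *
th=-0.035;M=np.array([[np.cos(th),-np.sin(th)],[np.sin(th),np.cos(th)]]);O=np.array([455.4,31.1])
s=ctrl.sense();A=R.from_quat(np.roll(s['ee_rot'],-1)).as_matrix();p=np.array(s['eef_pos'])
x,y,z=map(float,sys.argv[1:4])
t=np.r_[O+M@[x,y],z]
want=np.c_[np.r_[-np.sin(th),np.cos(th),0],np.r_[np.cos(th),np.sin(th),0],[0,0,-1]]
print('seat',(M.T@(p[:2]-O)).round(1),'z',p[2].round(1),'t',round(s['time_s'],2),'F seat',(M.T@s['force'][:2]).round(1),s['force'][2].round(1),'grip',round(s['grip_width'],2))
print('shift',(A.T@(t-p)).round(1),'turn',R.from_matrix(A.T@want).as_rotvec().round(3),'q',np.round(s['joints'],2))
E
python3 go.py 12 -312 300
echo '[[[-532,-582,104,0,0,1.17],[-532,-582,104,0,0,1.17],[-532,-582,104,0,0,1.17],[-532,-582,104,0,0,1.17],[-532,-582,104,0,0,1.17],[-532,-582,104,0,0,1.17],[-532,-582,104,0,0,1.17],[-532,-582,104,0,0,1.17]]]' | python3 steer.py 0.3; python3 go.py 12 -312 300
```

```text
seat [-245.8  434.9] z 404.2 t 0.1 F seat [ 0.  -0.2] -0.1 grip 0.99
shift [-532.9 -583.3  104.7] turn [-1.000e-03  0.000e+00  1.163e+00] q [ 0.9   0.31  1.5  -0.    1.33 -0.22]
time_s: 0.9
eef_pos: [341.2, 93.4, 352.2]
ee_rot: [0.0, 0.724, 0.69, 0.0]
force: [0.9, 0.9, 0.1]
grip_width: 0.298
grip_force: 0.0
seat [-116.3   58.2] z 352.2 t 0.9 F seat [0.9 0.9] 0.1 grip 0.3
shift [-368.6  132.9   52.3] turn [ 0.001 -0.    -0.013] q [-0.07 -0.02  2.03  0.    1.13 -0.02]
```

```bash
echo '[[[-369,133,52,0,0,-0.013],[-369,133,52,0,0,-0.013],[-369,133,52,0,0,-0.013],[-369,133,52,0,0,-0.013],[-369,133,52,0,0,-0.013],[-369,133,52,0,0,-0.013],[-369,133,52,0,0,-0.013],[-369,133,52,0,0,-0.013]]]' | python3 steer.py ; python3 go.py 12 -312 220
```

```text
time_s: 1.7
eef_pos: [458.8, -281.3, 299.7]
ee_rot: [-0.0, 0.718, 0.696, -0.0]
force: [0.2, -0.6, 0.4]
grip_width: 0.303
grip_force: 0.0
seat [  14.4 -312.1] z 299.7 t 1.7 F seat [ 0.2 -0.6] 0.4 grip 0.3
shift [ 0.1 -2.3 79.7] turn [-0.    -0.     0.005] q [-0.77  0.45  1.6   0.    1.1  -0.74]
```

```bash
echo '[[[0,-2,40,0,0,0.005],[0,-2,80,0,0,0.005],[0,-2,85,0,0,0.005],[0,-2,90,0,0,0.005],[0,-2,90,0,0,0.005]]]' | python3 steer.py ; python3 go.py 12 -312 200
python3 - <<'E'
from h import *
a=eyes.capture('side')[:,:,::-1][255:345,165:285];b=eyes.capture('top')[:,:,::-1][180:270,260:380]
cv2.imwrite('pics/a1.png',np.hstack([cv2.resize(i,None,fx=3.3,fy=3.3,interpolation=2) for i in(a,b)]))
E
```

```text
time_s: 2.2
eef_pos: [457.1, -279.0, 211.6]
ee_rot: [0.001, 0.719, 0.695, 0.0]
force: [0.1, -0.3, 0.4]
grip_width: 0.296
grip_force: 0.0
seat [  12.5 -309.9] z 211.6 t 2.2 F seat [ 0.1 -0.3] 0.4 grip 0.3
shift [-2.1 -0.5 11.6] turn [0.001 0.001 0.001] q [-0.77  0.57  1.68 -0.    0.9  -0.73]
```

View pics/a1.png

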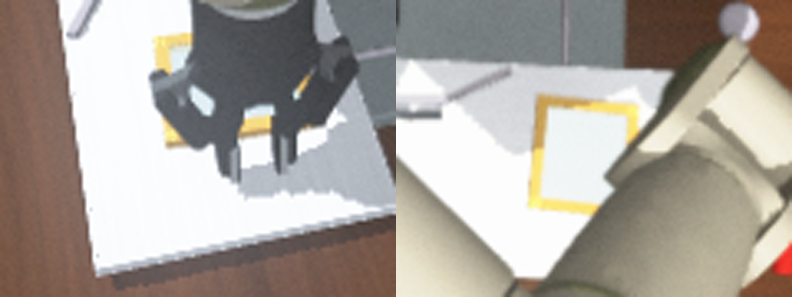

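The side crop shows the two fingertips hovering behind the glass's -y edge, centred on it. In the top crop the glass hasn't moved. I'll probe down to the deck.

```bash
echo '[[[0,0,4,0,0,0],[0,0,8,0,0,0],[0,0,9,0,0,0],[0,0,10,0,0,0],[0,0,11,0,0,0],[0,0,11,0,0,0]]]' | python3 steer.py ; echo '[[[0,0,1,0,0,0],[0,0,2,0,0,0],[0,0,3,0,0,0]]]' | python3 steer.py|sed -n '2p;4p'
```

```text
time_s: 2.9
eef_pos: [456.7, -278.9, 201.2]
ee_rot: [-0.0, 0.719, 0.695, -0.0]
force: [-5.6, 4.9, 21.6]
grip_width: 0.301
grip_force: 10.6
eef_pos: [457.5, -278.8, 200.9]
force: [-10.5, 17.3, 57.0]
```

```bash
echo '[[[0,0,-5,0,0,0],[0,0,-8,0,0,0],[0,0,-8,0,0,0]]]' | python3 steer.py|sed -n '2p;4p'; python3 go.py 12 -290 204
```

```text
eef_pos: [456.7, -279.0, 204.5]
force: [-0.2, -0.5, 0.8]
seat [  12.2 -309.9] z 204.5 t 3.5 F seat [-0.2 -0.5] 0.8 grip 0.3
shift [19.9 -0.1  0.5] turn [0.    0.    0.001] q [-0.77  0.58  1.68 -0.    0.88 -0.73]
```

```bash
echo '[[[8,0,0,0,0,0],[14,0,0,0,0,0],[18,0,0,0,0,0],[22,0,0,0,0,0],[26,0,0,0,0,0],[32,0,0,0,0,0],[38,0,0,0,0,0],[46,-1,0,0,0,0]]]' | python3 steer.py|sed -n '2p;4p'
echo '[[[7,-1,0,0,0,0],[14,-2,0,0,0,0],[21,-3,0,0,0,0],[28,-4,0,0,0,0],[35,-5,0,0,0,0],[42,-6,0,0,0,0],[49,-7,0,0,0,0],[54,-8,0,0,0,0]]]' | python3 steer.py|sed -n '2p;4p'; python3 go.py 0 -175 204
python3 - <<'E'
from h import *
a=eyes.capture('side')[:,:,::-1][185:335,165:285];b=eyes.capture('top')[:,:,::-1][180:300,190:350]
cv2.imwrite('pics/a2.png',np.hstack([cv2.resize(i,(400,500) if k==0 else (400,300),interpolation=2)[:300] if k else cv2.resize(i,(400,500),interpolation=2)[100:400] for k,i in enumerate((a,b))]))
E
```

```text
eef_pos: [457.3, -232.5, 204.4]
force: [-0.2, -0.3, 0.1]
eef_pos: [451.0, -178.1, 204.4]
force: [0.2, -0.3, -1.1]
seat [   3.  -209.2] z 204.4 t 5.1 F seat [ 0.2 -0.3] -1.1 grip 0.3
shift [34.2 -2.9  0.4] turn [ 0.    -0.     0.001] q [-0.62  0.49  1.83  0.    0.81 -0.58]
```

View pics/a2.png

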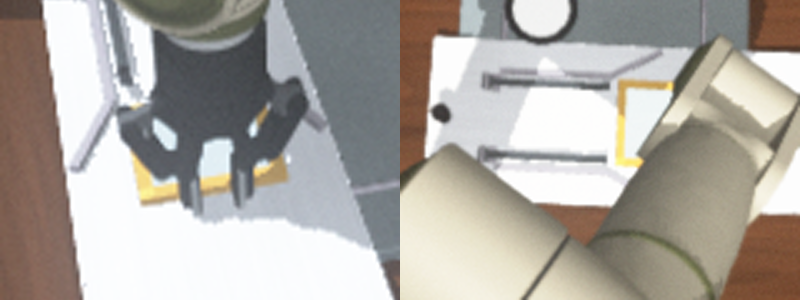

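The glass has squared up to the fingers and its leading edge is close to the clip lips. I'll push on more slowly and watch the force.

```bash
echo '[[[4,-1,0,0,0,0],[8,-1,0,0,0,0],[12,-2,0,0,0,0],[16,-3,0,0,0,0],[20,-3,0,0,0,0],[22,-3,0,0,0,0]]]' | python3 steer.py|sed -n '2p;4p'
echo '[[[3,0,0,0,0,0],[6,0,0,0,0,0],[9,0,0,0,0,0],[12,0,0,0,0,0],[15,0,0,0,0,0],[18,0,0,0,0,0]]]' | python3 steer.py|sed -n '2p;4p'; python3 go.py 0 -155 204
```

```text
eef_pos: [448.8, -156.3, 204.4]
force: [-0.4, -1.6, 1.0]
eef_pos: [449.8, -139.4, 204.7]
force: [-0.7, -11.0, -1.0]
seat [   0.3 -170.5] z 204.7 t 6.4 F seat [ -0.3 -11. ] -1.0 grip 0.3
shift [15.6 -0.3  0.7] turn [0.002 0.003 0.001] q [-0.55  0.47  1.87 -0.    0.79 -0.51]
```

```bash
echo '[[[3,0,0,0,0,0],[6,0,0,0,0,0],[9,0,0,0,0,0],[12,0,0,0,0,0]]]' | python3 steer.py|sed -n '2p;4p'
echo '[[[4,0,0,0,0,0],[8,0,0,0,0,0],[12,0,0,0,0,0],[16,0,0,0,0,0]]]' | python3 steer.py|sed -n '2p;4p'; python3 go.py 0 -100 204
```

```text
eef_pos: [450.1, -127.1, 204.6]
force: [-0.6, -8.3, -1.4]
eef_pos: [450.6, -111.0, 204.5]
force: [0.0, -7.8, -0.8]
seat [ 1.000e-01 -1.421e+02] z 204.5 t 7.2 F seat [ 0.3 -7.8] -0.8 grip 0.3
shift [42.1 -0.1  0.4] turn [0.001 0.002 0.001] q [-0.49  0.46  1.89 -0.    0.79 -0.46]
```

```bash
echo '[[[4,0,0,0,0,0],[8,0,0,0,0,0],[12,0,0,0,0,0],[16,0,0,0,0,0],[20,0,0,0,0,0],[24,0,0,0,0,0],[28,0,0,0,0,0],[32,0,0,0,0,0]]]' | python3 steer.py|sed -n '2p;4p'
echo '[[[4,0,0,0,0,0],[8,0,0,0,0,0],[12,0,0,0,0,0],[16,0,0,0,0,0],[20,0,0,0,0,0],[24,0,0,0,0,0],[28,0,0,0,0,0],[32,0,0,0,0,0]]]' | python3 steer.py|sed -n '2p;4p'; python3 go.py 0 -61 204
```

```text
eef_pos: [451.6, -79.0, 204.5]
force: [0.1, -8.0, -1.0]
eef_pos: [452.7, -47.0, 204.5]
force: [0.7, -8.1, 0.4]
seat [  0.  -78.1] z 204.5 t 8.8 F seat [ 1. -8.] 0.4 grip 0.3
shift [17.1 -0.   0.5] turn [0.001 0.001 0.001] q [-0.36  0.45  1.92 -0.    0.78 -0.33]
```

```bash
echo '[[[3,0,0,0,0,0],[6,0,0,0,0,0],[8,0,0,0,0,0],[10,0,0,0,0,0]]]' | python3 steer.py|sed -n '2p;4p'
echo '[[[1,0,0,0,0,0],[2,0,0,0,0,0],[3,0,0,0,0,0]]]' | python3 steer.py|sed -n '2p;4p'; echo '[[[1,0,0,0,0,0],[2,0,0,0,0,0]]]' | python3 steer.py|sed -n '2p;4p'; python3 go.py 0 -61 204
```

```text
eef_pos: [453.0, -37.0, 204.5]
force: [0.0, -8.6, 0.3]
eef_pos: [453.2, -34.1, 204.5]
force: [-0.8, -8.1, -0.3]
eef_pos: [453.2, -32.1, 204.5]
force: [-0.8, -7.9, -0.6]
seat [  0.  -63.2] z 204.5 t 9.7 F seat [-0.5 -7.9] -0.6 grip 0.3
shift [ 2.3 -0.   0.5] turn [0.001 0.001 0.001] q [-0.33  0.44  1.92 -0.    0.77 -0.29]
```

```bash
for i in 1 2 3 4; do echo '[[[1,0,0,0,0,0],[1,0,0,0,0,0]]]' | python3 steer.py|sed -n '2p;4p';done
```

```text
eef_pos: [453.0, -30.6, 204.3]
force: [0.5, -1.4, 0.8]
eef_pos: [453.1, -29.4, 204.3]
force: [-0.2, -1.1, 0.2]
eef_pos: [453.2, -28.5, 204.4]
force: [-0.5, -0.7, -0.0]
eef_pos: [453.2, -27.7, 204.4]
force: [-0.6, -1.4, -0.1]
```

Force fell from 8 N to about 1 N, so the clips have probably snapped down. I'll creep forward until I feel the stops.

```bash
echo '[[[1,0,0,0,0,0],[1,0,0,0,0,0]]]' | python3 steer.py|sed -n '2p;4p';echo '[[[1,0,0,0,0,0],[1,0,0,0,0,0]]]' | python3 steer.py|sed -n '2p;4p'; python3 go.py 0 -61 260
```

```text
eef_pos: [453.3, -27.2, 204.4]
force: [-2.0, -8.8, -0.2]
eef_pos: [453.4, -26.8, 204.5]
force: [-2.0, -15.7, -0.2]
seat [ -0.  -57.9] z 204.5 t 10.9 F seat [ -1.5 -15.7] -0.2 grip 0.3
shift [ -3.3   0.  -55.5] turn [0.    0.003 0.002] q [-0.32  0.44  1.92 -0.    0.77 -0.28]
```

Firm contact with the stops at 16 N. I'll back off, lift, close the gripper and go to the near side of the knob.

```bash
echo '[[[-6,0,0,0,0,0],[-12,0,0,0,0,0],[-12,0,-30,0,0,0],[-12,0,-70,0,0,0],[-12,0,-75,0,0,0]]]' | python3 steer.py|sed -n '2p;4p'; python3 go.py -50 120 278
```

```text
eef_pos: [453.6, -38.0, 283.0]
force: [0.1, -0.3, -1.1]
seat [  0.6 -69.1] z 283.0 t 11.4 F seat [ 0.1 -0.3] -1.1 grip 0.3
shift [189.1 -50.5   4.3] turn [0.006 0.002 0.001] q [-0.34  0.31  1.86  0.    0.97 -0.31]
```

```bash
echo '[[[45,-50,0,0,0,0],[90,-50,0,0,0,0],[135,-50,0,0,0,0],[180,-50,0,0,0,0],[189,-50,0,0,0,0],[189,-50,0,0,0,0]]]' | python3 steer.py 0.0|sed -n '2p;4p'; python3 go.py -50 120 225
python3 - <<'E'
from h import *
a=eyes.capture('side')[:,:,::-1][175:285,165:285];b=eyes.capture('top')[:,:,::-1][180:290,190:310]
cv2.imwrite('pics/a3.png',np.hstack([cv2.resize(i,None,fx=3.3,fy=3.3,interpolation=2) for i in(a,b)]))
E
```

```text
eef_pos: [409.0, 153.9, 278.8]
force: [-0.0, -0.8, 0.4]
seat [-50.6 121.1] z 278.8 t 12.0 F seat [ 0.  -0.8] 0.4 grip 0.0
shift [-1.1  0.7 53.8] turn [-0.001 -0.     0.004] q [0.09 0.28 1.91 0.   0.95 0.12]
```

View pics/a3.png

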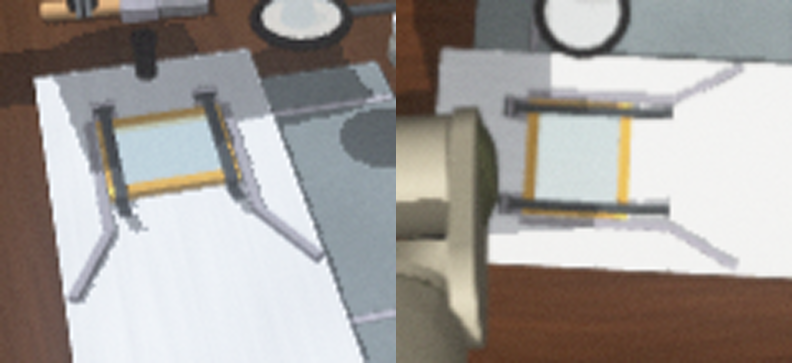

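The glass sits between the guides with the clips over it. In the top crop its -y edge is at about (629,160), which I'll check against the model.

Run:
```python
from h import *
th=-0.035;M=np.array([[np.cos(th),-np.sin(th)],[np.sin(th),np.cos(th)]]);O=np.array([455.4,31.1])
t=onz('top',[[190+(629.5-396)/3.3-.3,180+160/3.3-.3],[190+(526-396)/3.3-.3,180+160/3.3-.3]],36)
print((t[:,:2]-O)@M)
for n,o in(('side',(165,175,0)),('top',(190,180,396))):
    P=[np.r_[O+M@[x,y],z] for x,y,z in((-55,-50,36),(55,-50,36),(55,50,36),(46,-89,46),(-46,-89,46),(46,-89,53),(-46,-89,53))]
    print((proj(n,P)-o[:2])*3.3+[o[2],0])
```

```text
[[  0.59011999 -49.86354352]
 [ -4.50061653  48.92791496]]
[[106.6852931  195.15087611]
 [238.28007837 174.5953408 ]
 [215.69255212 102.98295665]
 [236.89955533 197.96556647]
 [123.12888098 216.16350205]
 [236.72472825 191.47516353]
 [122.49866839 209.62522476]]
[[625.92343887 217.49981136]
 [631.26164052 102.64079033]
 [527.70178015  97.39175757]
 [671.90215964 112.53212353]
 [667.98142764 209.40150173]
 [672.31237573 111.55218452]
 [668.37592717 208.96318532]]
```

The model agrees: the -y edge is at seat y = -49.9, and the clip tips are where they should be when down. Now to lower beside the knob and push.

```bash
echo '[[[-1,1,30,0,0,0],[-1,1,55,0,0,0],[-1,1,60,0,0,0],[-1,1,60,0,0,0]]]' | python3 steer.py|sed -n '2p;4p'; echo '[[[0,5,0,0,0,0],[0,10,0,0,0,0],[0,14,0,0,0,0],[0,18,0,0,0,0],[0,22,0,0,0,0],[0,26,0,0,0,0],[0,30,0,0,0,0],[0,34,0,0,0,0]]]' | python3 steer.py|sed -n '2p;4p'; python3 go.py 90 120 218
```

```text
eef_pos: [410.5, 150.9, 219.2]
force: [-0.2, -0.6, 0.7]
eef_pos: [443.5, 150.9, 219.2]
force: [-10.4, -0.3, 8.4]
seat [-16.1 119.3] z 219.2 t 13.3 F seat [-10.4  -0.6] 8.4 grip -0.0
shift [  0.6 106.1   0.7] turn [-0.005  0.     0.001] q [0.08 0.44 1.87 0.   0.83 0.11]
```

```bash
echo '[[[0,6,0,0,0,0],[0,12,0,0,0,0],[0,18,0,0,0,0],[0,24,0,0,0,0],[0,30,0,0,0,0],[0,36,0,0,0,0],[0,42,0,0,0,0],[0,48,0,0,0,0]]]' | python3 steer.py|sed -n '2p;4p';echo '[[[0,6,0,0,0,0],[0,12,0,0,0,0],[0,18,0,0,0,0],[0,24,0,0,0,0],[0,28,0,0,0,0],[0,32,0,0,0,0],[0,36,0,0,0,0],[0,40,0,0,0,0]]]' | python3 steer.py|sed -n '2p;4p'; python3 go.py 96 120 218
```

```text
eef_pos: [491.5, 149.3, 219.2]
force: [-10.1, -0.6, 7.5]
eef_pos: [531.5, 147.9, 219.2]
force: [-9.3, 0.0, 7.2]
seat [ 72.  119.4] z 219.2 t 14.9 F seat [-9.3 -0.3] 7.2 grip 0.0
shift [ 0.6 24.   1.1] turn [-0.005  0.     0.001] q [0.06 0.58 1.62 0.   0.94 0.09]
```

```bash
echo '[[[0,4,0,0,0,0],[0,8,0,0,0,0],[0,11,0,0,0,0],[0,14,0,0,0,0]]]' | python3 steer.py|sed -n '2p;4p';for i in 1 2 3 ; do echo '[[[0,1,0,0,0,0],[0,2,0,0,0,0]]]' | python3 steer.py|sed -n '2p;4p'; done; python3 go.py 96 120 218
```

```text
eef_pos: [545.5, 147.4, 219.2]
force: [-9.5, -0.3, 7.0]
eef_pos: [547.5, 147.4, 219.2]
force: [-10.5, -0.5, 6.7]
eef_pos: [549.4, 147.3, 219.2]
force: [-9.7, -0.1, 7.3]
eef_pos: [551.4, 147.3, 219.3]
force: [-10.2, -0.6, 7.1]
seat [ 91.9 119.5] z 219.3 t 15.9 F seat [-10.1  -1. ] 7.1 grip -0.0
shift [0.5 4.1 1.2] turn [-0.005  0.     0.002] q [0.06 0.62 1.56 0.   0.97 0.09]
```

```bash
for i in 1 2 3 ; do echo '[[[0,1,0,0,0,0],[0,2,0,0,0,0]]]' | python3 steer.py|sed -n '2p;4p'; done
```

```text
eef_pos: [553.4, 147.2, 219.3]
force: [-11.0, -0.4, 7.9]
eef_pos: [555.1, 147.1, 219.2]
force: [-17.0, -1.2, 11.8]
eef_pos: [556.1, 147.3, 219.2]
force: [-26.7, -1.4, 19.1]
```

Force is rising at the rear stop. I'll back off, lift clear and take a look.

```bash
echo '[[[0,0,0,0,0,0],[0,-10,0,0,0,0],[0,-30,0,0,0,0],[0,-60,0,0,0,0],[0,-60,-40,0,0,0],[0,-60,-80,0,0,0],[30,-100,-120,0,0,0],[60,-140,-120,0,0,0]]]' | python3 steer.py|sed -n '2p;4p'; echo '[[[40,-10,0,0,0,0],[80,-10,0,0,0,0],[80,-10,0,0,0,0]]]' | python3 steer.py|sed -n '2p;4p'
python3 - <<'E'
from h import *
a=eyes.capture('side')[:,:,::-1][155:295,165:325];b=eyes.capture('top')[:,:,::-1][130:270,190:350]
cv2.imwrite('pics/a4.png',np.hstack([cv2.resize(i,None,fx=2.5,fy=2.5,interpolation=2) for i in(a,b)]))
th=-0.035;M=np.array([[np.cos(th),-np.sin(th)],[np.sin(th),np.cos(th)]]);O=np.array([455.4,31.1])+M@[120,0]
for n,o in(('side',(165,155,0)),('top',(190,130,400))):
    P=[np.r_[O+M@[x,y],z] for x,y,z in((-55,-50,36),(55,-50,36),(-55,50,36),(0,120,72),(-46,-89,46),(-102,-355,28))]
    print(((proj(n,P)-o[:2])*2.5+[o[2],0]).round().tolist())
E
```

```text
eef_pos: [429.6, 204.4, 340.9]
force: [0.6, 0.7, -0.7]
eef_pos: [421.3, 287.9, 337.9]
force: [-0.3, -0.6, 0.1]
[[189.0, 181.0], [285.0, 166.0], [172.0, 127.0], [204.0, 63.0], [205.0, 196.0], [210.0, 424.0]]
[[579.0, 195.0], [582.0, 111.0], [500.0, 191.0], [446.0, 140.0], [610.0, 188.0], [814.0, 244.0]]
```

View pics/a4.png

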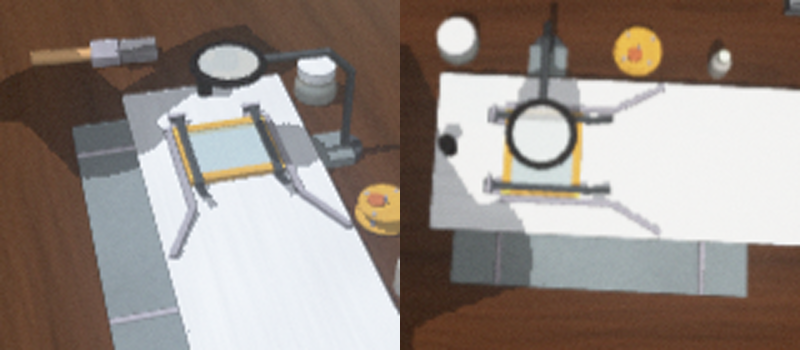

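The glass is under the loupe with its near corner at about (580,196) in the crop, against (579,195) predicted for full travel. The near clip tip is at (610,188), as predicted for a lowered clip. The bystanders in view look undisturbed, and the arm is clear.

```bash
python3 -c "
from rig import ctrl, eyes
print(ctrl.finish_job())"
```

```text
the job is handed in; nothing more can be done
None
```

I pushed the glass home against the end stops, the clips appear to have snapped down behind it, and I slid the carriage to its rear stop under the loupe; the job is handed in, but no verdict came back.

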